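# Unclamp a leaf casting and lift it from its mould

## Task

Take the slotted key from its cork pad and with it turn both captive clamp screws of the mould anticlockwise until they stop (never turn them with the gripper itself), then stand the key upright back on its pad. Then lift the resin casting out of the mould by its rib and set it down flat, not dropped, on the middle of the wire drying rack, let go, and leave the other things on the bench where they are.

Things in the scene. Friction and masses are not known exactly. Their poses are not given: they have to be found in the camera images.
- mould: aluminium casting mould, a flat plate 130 (x) x 250 (y) x 30 mm, fixed to the bench. Origin: centre of its underside. In its top is a cavity 73 x 103 mm, 18 mm deep (floor 12 mm above the underside), holding the casting. The clamp screws stand on its y axis, 85 mm either side of the middle: left at +y, right at -y
- screw_left (a joint): the captive clamp screw at the mould's +y end, vertical axis, stiff. 0 rad: its dog points straight in over the casting; grows anticlockwise seen from above; stop at 1.5 rad (dog across the mould, clear of the casting)
- screw_right (a joint): the captive clamp screw at the mould's -y end; same meaning: 0 rad dog straight in over the casting, grows anticlockwise seen from above, stop at 1.5 rad
- screw_left_head (a point): the centre of the top of the left clamp screw's dog, on the screw axis, 46 mm above the mould's underside: the foot of the upright tongue. Its y axis runs along the tongue and the dog and turns with the screw
- screw_right_head (a point): the centre of the top of the right clamp screw's dog, on the screw axis, 46 mm above the mould's underside: the foot of the upright tongue. Its y axis runs along the tongue and the dog and turns with the screw
- clamp_left: steel head of the left screw, turning with it: a dog (flat finger 22 mm wide, 8 mm thick, reaching 46 mm from the axis, underside 38 mm above the mould's underside) and, upright on top of it and in line with it, a tongue 40 mm long, 8 mm thick and 14 mm high, its top 5 mm thinned to 4 mm. Origin on the axis at the dog's underside; the dog lies along its -y
- clamp_right: steel head of the right screw, same as the left one; the dog lies along its +y
- key: steel key that stands upright by itself, 108 mm tall. Origin: centre of its underside. Foot 46 x 46 mm, 28 mm high, with an open slot 14 mm wide and 16 mm deep in its underside that runs right through along the key's x axis and fits over a screw's tongue; above it a stem 18 mm thick and a grey flat handle 60 (x) x 16 (y) x 38 mm, from 70 to 108 mm above the underside. 0.3 kg
- pad: round cork pad, 120 mm across, 5 mm thick, fixed to the bench; the key stands on it at the start. Origin: centre of its underside
- casting: cast resin block, cream, with pressed leaves in it: 68 (x) x 98 (y) x 24 mm, with an upright pull rib on the middle of its top, 16 mm thick (x), 60 mm long (y), 34 mm high (58 mm in all). Origin: centre of its underside; in the mould this lies 12 mm above the mould's underside. 0.22 kg
- rack: low cream wire drying rack, 200 (x) x 160 (y) mm, its flat top 30 mm above the bench; fixed. Origin: centre of its underside, at bench level
- beaker: bystander: glass beaker, 68 mm across, 90 mm tall; origin at its underside
- jar: bystander: white plastic jar, 110 mm across, 160 mm tall; origin at its underside
- mortar: bystander: white porcelain mortar bowl, 130 mm across, 80 mm tall; origin at its underside
- forceps: bystander: steel forceps lying flat, 140 mm long, 5 mm thick; origin at the middle
- dish: bystander: white plastic weighing dish, 60 x 60 x 20 mm; origin at its underside
- spatula: bystander: steel spatula lying flat, about 140 mm long; origin near the middle
Things that resemble listed ones, but are neither listed nor needed, are in the scene too. Leave any green or purple look-alike of the casting alone.

How it is judged:
On the way, in this order (a step that is already met when the one before it is completed fails the run):
1. the key is lifted off its pad (z of key in the frame of pad above 0.03 m and contact force between the fingers and key above 1 N), for 0.1 s.
2. one of the clamp screws is turned anticlockwise to its stop (value of joint any of screw_left, screw_right above 1.25 rad), for 0.1 s.
3. both clamp screws are turned anticlockwise to their stops (value of joint each of screw_left, screw_right above 1.25 rad), for 0.1 s.
4. the key stands upright on its pad again, released (horizontal distance between key and pad below 0.04 m and z of key in the frame of pad below 0.009 m and angle between key's own z axis and vertical below 0.1 rad and contact force between the fingers and key below 0.1 N), for 0.2 s.
5. the casting is lifted out of the mould in the gripper (z of casting in the frame of mould above 0.04 m and contact force between the fingers and casting above 1 N), for 0.1 s.
At the end, for the whole second after the job is handed in: Both clamp screws stand past 1.25 rad (stop at 1.5); the key stands upright (within 0.1 rad) on the pad, within 40 mm of its centre; the casting lies flat (within 0.08 rad), rib up, on the wire rack within 45 mm of its centre; both are released and at rest (all of step 3 and all of step 4 and horizontal distance between casting and rack below 0.045 m and z of casting in the frame of rack between 0.024 and 0.036 m and angle between casting's own z axis and vertical below 0.08 rad and linear speed of each of casting, key below 0.02 m/s); the robot touches nothing.
It fails at once if the gripper or arm pushes a clamp screw directly (over 1 N) (contact force between any of the fingers, the arm and clamp_left above 1 N or contact force between any of the fingers, the arm and clamp_right above 1 N).
It fails at once if the casting is dropped (moves faster than 0.7 m/s out of the fingers) (linear speed of casting above 0.7 m/s and contact force between the fingers and casting below 0.1 N).
It fails at once if a bystander is moved by more than 30 mm (distance of any of beaker, jar, mortar, forceps, dish, spatula from where it was at the start of the episode above 0.03 m).
It also fails if it takes over 72 s, if anything falls off the work surface, if the arm or the gripper's body presses on something with over 40 N, if the wrist force passes 120 N, or if a joint passes its speed limit or range.

## Robot

A 6-joint arm with a two-finger parallel gripper is mounted at the origin on the work surface. World frame = base frame: x ahead of the robot, y to its left, z up, the work surface at z = 0. Lengths are in m, angles in rad, forces in N, time in s.
With the tool pointing down it reaches from about 0.275 to 0.85 m from the base axis. Payload 19 kg.
Tool frame: the origin (TCP) lies on the centre line of the jaws, within the pads' length; the fingertips stand 14 mm ahead of it and the grasp point (between the pads) lies 5 mm behind it (r.finger_overhang is the distance from the TCP to the fingertips, in m); z points along the fingers, y is the line along which they close (so a half turn about z gives the same grasp; the last joint's range is limited). The gripper opens to 85 mm and grips with 20 to 120 N. Pads are 22 mm wide; open, the fingers measure 114 mm over their backs; the gripper's body (76 mm by 85 mm) begins 54 mm behind the grasp point. The pads swing forward as they close: fully open they stand 13 mm farther back than shut.
Start: joints at [-1.441, 0.15, 1.437, -0, 1.554, -0.134], TCP at [0.15, -0.555, 0.245] pointing down, gripper open.
Joint ranges: [-2.8, 2.8], [-0.68, 2.1], [0.12, 2.68], [-1.39, 4.53], [0.16, 2.79], [-2.81, 2.81]. Speed limits (rad/s): [1.89, 1.89, 2.22, 3.01, 3.01, 3.01].

## Interface

Orientations are given as a rotation vector (axis times angle).
In Python, from bench import state, viewer, r, spotter gives the robot as it stands.
- The arm moves only by the tool carry_out, never from a script. Its argument "deltas" is a list of rows, each a list of 3 entries, a list of its own where there are three numbers: the closure, from 0 (fully open) to 1 (shut), then the shift along the tool's x, y, z each as a share of 0.5 m, from -1 to 1, then the turn, a rotation vector about the tool's x, y, z each as a share of 45 degrees, from -1 to 1. In form: [[gripper, [dx, dy, dz], [wx, wy, wz]], ...]. A call has exactly 8 rows; each row shifts and turns the commanded pose from where the row before left it, along the tool's axes as they then stand; what a row does not reach is not made up. A row lasts 1/8 s, in which the tool goes at most 62.5 mm and 10.7 degrees, less where a joint would pass 70% of its speed; a pose out of reach is approached as far as the arm can. A call with a number of a shift or a turn outside -1 to 1 is refused whole. A call with a gripper value outside its range is refused whole. The fingers move at their own pace and stop on an object; "newtons" is the grip in N (left out, the last holds). Time passes only in rows, so rows that do not move let the fingers close, or fill a call up. It gives the time, the measured TCP pose, the force, the opening and the grip force at its end, in the units of the state.
- state(): the state, without advancing time (a new reading comes with each control period).
- viewer.read_camera(name): name is "scene" or "top" or "wrist"; returns a dict with "frame" (384x512x3 uint8, red, green, blue), "camera_matrix" (3x3 intrinsics, pixels), "distortion" ([k1, k2, p1, p2, k3] as OpenCV has them; the pictures are not rectified), "eye" and "attitude" of the camera in the world. Camera axes: x right, y down, z forward; pixel columns grow to the right and rows downward; lengths in m; the calibration is good to about 2 mm. A picture is of the moment at which its call begins. There is no depth.
- r.hand_in(): hands the job in; it is judged then, once.
Trained networks look in the newest picture that a camera, given by its name, has taken for a name from the list of things; names that differ only in an ending like _2 or _b are one class to them, and where a whole thing is asked for, a point or a joint stands for the part that bears it (a point fixed in the world has none). Each returns a list of dicts, best first, with "score" (0 to 1); they miss things now and then, are a little off and sometimes report something else, mostly with a low value. They report only what shows in the picture. A call takes as long as a camera call. They do not tell look-alikes from the thing itself.
- spotter.boxes_of(camera, label): "rect" ([left, top, right, bottom] in pixels, round what is visible of it).
- spotter.silhouettes(camera, label): "mask" (384x512 bool, what is visible of it) and "rect" ([left, top, right, bottom] in pixels, round what is visible of it).
The state is a dict: "time_s": time; "joints": joint angles; "qvel": joint speeds; "effort": joint torques, N m; "position": TCP position; "ee_rot": TCP orientation; "wrist_force": force on the tool from outside, world axes, zero at the start; "moment": the same for the moment, N m; "opening": finger opening in m; "finger_force": force on a finger pad.
Only numpy, scipy, OpenCV 4.12 (cv2) and the standard library are available. Lean on these libraries where they do the work, as an engineer would, in place of code of your own. Each camera call takes 0.05 s, during which the arm holds its last target. There are 200 camera calls.

## Working session

There is one attempt and no reset: what is moved stays moved. The work goes in short steps, Python scripts to look and compute and a tool call to move; the robot and the scene stay as the last step left them, time stands still between calls to the robot, and variables do not carry over. Pictures are saved under pics/ and viewed, at most 10 in all, crops included, and the job is handed in when it is done.

Besides the shell and the picture viewer there is one more tool, called after "Emit:" by a JSON object that holds its "api" and its "payload". carry_out: Moves the arm, as the interface text tells. Its arguments: {"type":"object","properties":{"deltas":{"type":"array","items":{"type":"array"}},"newtons":{"type":"number"}},"required":["deltas"]}

```bash
mkdir -p pics; cat > h.py <<'E'
import numpy as np,cv2
from scipy.spatial.transform import Rotation as R
from bench import state,viewer,r,spotter
def att(a):
    a=np.array(a,float)
    return a if a.shape==(3,3) else (R.from_rotvec(a).as_matrix() if a.size==3 else R.from_quat(a).as_matrix())
def ray(c,px):
    u=cv2.undistortPoints(np.array(px,float).reshape(-1,1,2),c["camera_matrix"],np.array(c["distortion"])).reshape(-1,2)
    d=np.c_[u,np.ones(len(u))]@att(c["attitude"]).T
    return np.array(c["eye"]),d
def at(c,px,z):
    e,d=ray(c,px); return e+d*((z-e[2])/d[:,2])[:,None]
def proj(c,P):
    A=att(c["attitude"]).T; 
    return cv2.projectPoints(np.array(P,float).reshape(-1,1,3),cv2.Rodrigues(A)[0],-A@np.array(c["eye"]),c["camera_matrix"],np.array(c["distortion"]))[0].reshape(-1,2)
E
python3 - <<'E'
from h import *
ims=[]
for n in("top","scene"):
    c=viewer.read_camera(n); ims.append(c["frame"]); print(n,c["eye"],np.shape(c["attitude"]),c["attitude"],c["camera_matrix"][0])
    for l in("mould","clamp_left","clamp_right","key","pad","casting","rack","beaker","jar","mortar"):
        o=spotter.boxes_of(n,l); print(l,[(np.round(b["rect"]).astype(int).tolist(),round(b["score"],2)) for b in o[:4]])
    cv2.imwrite(f"pics/{n}0.png",cv2.resize(c["frame"][:,:,::-1],(800,600)))
E
```

```text
top [0.38751895 0.02004187 1.02030727] (3,) [-2.13874147  2.1536327  -0.12367374] [368.07036789   0.         258.92977589]
mould [([210, 161, 306, 213], 0.83), ([218, 176, 245, 190], 0.16)]
clamp_left [([218, 176, 242, 192], 0.51), ([272, 179, 299, 193], 0.27)]
clamp_right [([272, 179, 301, 192], 0.67)]
key [([138, 193, 167, 220], 0.66)]
pad [([129, 197, 170, 238], 0.89), ([222, 177, 244, 191], 0.71)]
casting [([95, 248, 135, 297], 0.88), ([146, 273, 189, 312], 0.86), ([239, 173, 277, 198], 0.85), ([273, 240, 300, 276], 0.61)]
rack [([369, 186, 445, 272], 0.86)]
beaker [([95, 110, 152, 158], 0.64), ([196, 236, 225, 263], 0.62), ([240, 172, 278, 196], 0.46)]
jar [([198, 235, 226, 265], 0.68), ([96, 108, 151, 161], 0.6)]
mortar [([395, 110, 447, 156], 0.6)]
scene [ 1.25481358 -0.08049164  1.15504297] (3,) [-1.94562952 -1.76556873  0.54517261] [482.5804419    0.         254.83587315]
mould [([220, 197, 315, 246], 0.95), ([99, 165, 162, 233], 0.58)]
clamp_left [([281, 206, 306, 220], 0.73)]
clamp_right [([231, 211, 251, 220], 0.74)]
key [([350, 165, 373, 204], 0.81)]
pad [([344, 177, 384, 207], 0.56), ([228, 206, 257, 222], 0.53)]
casting [([365, 134, 396, 165], 0.89), ([251, 206, 284, 231], 0.74), ([222, 149, 250, 185], 0.7), ([315, 125, 348, 154], 0.61)]
rack [([98, 167, 161, 231], 0.6), ([176, 273, 185, 321], 0.35)]
beaker [([290, 146, 312, 181], 0.96), ([282, 204, 306, 221], 0.67)]
jar [([385, 208, 438, 269], 0.85)]
mortar [([284, 206, 306, 221], 0.61), ([74, 244, 124, 299], 0.57)]
```

View pics/top0.png

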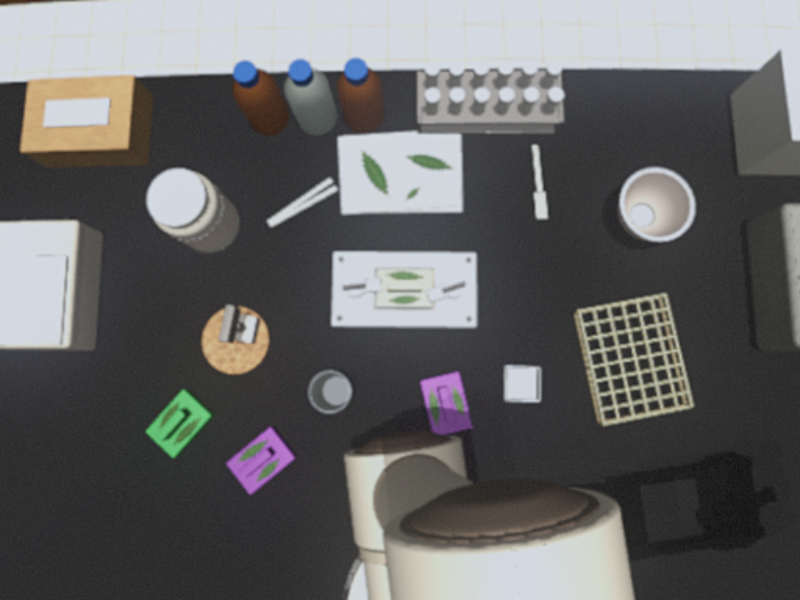

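View pics/scene0.png

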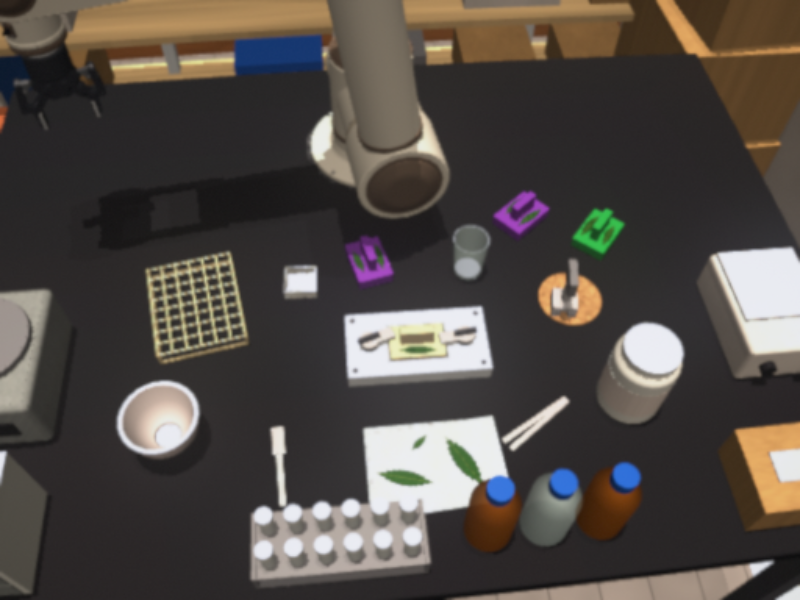

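The top view shows the mould at about (404,289), the key on its pad at (237,335), the rack at (634,358), and the genuine cream casting in the mould. Both views show purple and green look-alikes on the robot's side. The dogs start out slightly turned. Next I measure poses.

```bash
python3 - <<'E'
from h import *
c=viewer.read_camera("top"); s=viewer.read_camera("scene")
def sil(n,l,box):
    for m in spotter.silhouettes(n,l):
        b=m["rect"]
        if abs((b[0]+b[2])/2-box[0])<15 and abs((b[1]+b[3])/2-box[1])<15: return m["mask"]
def mr(cam,mask,z):
    ct=max(cv2.findContours(mask.astype(np.uint8),0,2)[0],key=cv2.contourArea).reshape(-1,2)
    W=at(cam,ct,z)[:,:2]; rc=cv2.minAreaRect((W*1000).astype(np.float32)); return np.round(rc[0],1),np.round(rc[1],1),round(rc[2],1)
for l,bt,bs,z in(("mould",(258,187),(267,222),.03),("casting",(258,185),(267,218),.036),("rack",(407,229),(130,199),.03),("pad",(150,217),(364,192),.005),("key",(152,206),(361,185),.1),
  ("clamp_left",(230,184),(293,213),.05),("clamp_right",(286,186),(241,215),.05)):
    for n,cam,b in(("top",c,bt),("scene",s,bs)):
        m=sil(n,l,b); print(l,n,mr(cam,m,z) if m is not None else None)
a=c["frame"][150:245,120:310]; cv2.imwrite("pics/crop1.png",cv2.resize(a[:,:,::-1],(760,380),interpolation=cv2.INTER_CUBIC))
E
```

```text
mould top (array([543. ,  38.3]), array([250.2, 132.3]), 89.5)
mould scene (array([550. ,  34.9]), array([253.5, 151.3]), 89.8)
casting top (array([544.5,  36.2]), array([99.4, 69.2]), 87.6)
casting scene (array([545.6,  35.7]), array([99.7, 76.2]), 89.1)
rack top (array([ 418.5, -356.4]), array([203. , 170.5]), 10.1)
rack scene (array([ 422.3, -312.1]), array([219.7, 111. ]), 24.9)
pad top (array([451.3, 342.5]), array([119.4, 104.2]), 73.4)
pad scene (array([463.8, 339.7]), array([119.6, 111.5]), 73.7)
key top (array([475. , 303.2]), array([59.8, 60.6]), 78.8)
key scene (array([499.8, 301.8]), array([ 47.9, 128.2]), 73.7)
clamp_left top (array([545.3, 109.7]), array([64.4, 32.5]), 89.5)
clamp_left scene (array([548.9, 107.6]), array([64.1, 29.4]), 84.7)
clamp_right top (array([538.8, -32.4]), array([28.5, 60.8]), 10.9)
clamp_right scene (array([540.9, -37.3]), array([39.1, 66.2]), 25.9)
```

View pics/crop1.png

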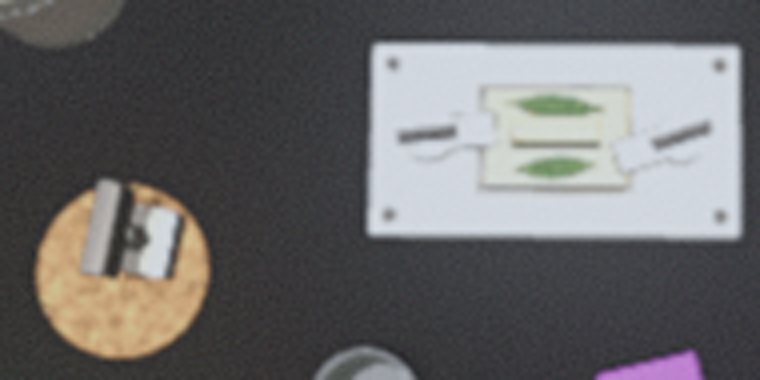

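Crop: left tongue runs (398,138)-(456,131), turned about 7° from zero. Right tongue runs (654,148)-(711,125), about 22°. Key handle top is centred near (102,228), with its yaw about -9°.

```bash
python3 - <<'E'
from h import *
c=viewer.read_camera("top"); f=lambda x,y:[120+x/4-.4,150+y/4-.4]
print("handle",at(c,[f(112,180),f(92,276),f(101,228)],.113).round(4))
print("tongueL",at(c,[f(398,138),f(456,131)],.06).round(4),"R",at(c,[f(654,148),f(711,125)],.06).round(4))
print("mould corners",at(c,[f(372,43),f(741,45),f(741,239),f(368,236)],.03).round(4))
print("pad",at(c,[f(123,270)],.005).round(4))
st=state(); M=R.from_rotvec(st["ee_rot"]).as_matrix(); print(M.round(3),st["position"])
w=viewer.read_camera("wrist"); print("cam in tool",(M.T@(np.array(w["eye"])-st["position"])).round(3),(M.T@att(w["attitude"])).round(2),w["camera_matrix"][0])
E
```

```text
handle [[0.5074 0.3139 0.113 ]
 [0.4472 0.3246 0.113 ]
 [0.4772 0.3199 0.113 ]]
tongueL [[0.5409 0.1403 0.06  ]
 [0.5453 0.1019 0.06  ]] R [[ 0.5328 -0.0288  0.06  ]
 [ 0.5479 -0.0667  0.06  ]]
mould corners [[ 0.6122  0.1627  0.03  ]
 [ 0.6084 -0.0911  0.03  ]
 [ 0.4749 -0.0881  0.03  ]
 [ 0.4788  0.1639  0.03  ]]
pad [[0.4584 0.339  0.005 ]]
[[ 0.965  0.261 -0.   ]
 [ 0.261 -0.965  0.   ]
 [ 0.    -0.    -1.   ]] [ 0.14992264 -0.55507151  0.24526432]
cam in tool [ 0.075  0.    -0.128] [[-0.   -0.95 -0.3 ]
 [ 1.   -0.    0.  ]
 [-0.   -0.3   0.95]] [275.00612674   0.         256.1604817 ]
```

```bash
cat >> h.py <<'E'
import json
def plan(pos,yaw,rows,g,pose=None):
    """rows to bring the down-pointing tool to pos, tool-x yaw (deg); printed 8 per call"""
    if pose is None:
        st=state(); pose=(np.array(st["position"]),R.from_rotvec(st["ee_rot"]))
    p,q=pose; yr=np.radians(yaw); x=np.array([np.cos(yr),np.sin(yr),0]); z=np.array([0,0,-1.])
    qt=R.from_matrix(np.c_[x,np.cross(z,x),z]); out=[]
    for k in range(rows):
        n=rows-k; d=q.inv().apply((np.array(pos)-p)/n)/.5
        w=(q.inv()*qt).as_rotvec()/n/(np.pi/4)
        d=d.round(3)+0.; w=w.round(3)+0.; out.append([g,d.tolist(),w.tolist()])
        p=p+q.apply(d*.5); q=q*R.from_rotvec(w*np.pi/4)
    for i in range(0,rows,8): print(json.dumps(out[i:i+8]).replace(" ",""))
    return p,q
E
python3 -c "
from h import *
plan([.477,.320,.26],170,24,0)"
```

```text
[[0,[0.045,-0.063,-0.001],[0.0,0.0,-0.143]],[0,[0.052,-0.058,-0.001],[0.0,0.0,-0.143]],[0,[0.058,-0.052,-0.001],[0.0,0.0,-0.143]],[0,[0.064,-0.045,-0.001],[0.0,0.0,-0.143]],[0,[0.068,-0.037,-0.001],[0.0,0.0,-0.143]],[0,[0.072,-0.029,-0.001],[0.0,0.0,-0.144]],[0,[0.075,-0.021,-0.001],[0.0,0.0,-0.143]],[0,[0.077,-0.013,-0.001],[0.0,0.0,-0.144]]]
[[0,[0.078,-0.004,-0.001],[0.0,0.0,-0.143]],[0,[0.078,0.005,-0.001],[0.0,0.0,-0.144]],[0,[0.077,0.014,-0.001],[0.0,0.0,-0.143]],[0,[0.075,0.022,-0.001],[0.0,0.0,-0.144]],[0,[0.072,0.03,-0.001],[0.0,0.0,-0.143]],[0,[0.068,0.038,-0.001],[0.0,0.0,-0.144]],[0,[0.063,0.046,-0.002],[0.0,0.0,-0.143]],[0,[0.057,0.052,-0.001],[0.0,0.0,-0.144]]]
[[0,[0.051,0.059,-0.002],[0.0,0.0,-0.143]],[0,[0.044,0.064,-0.001],[0.0,0.0,-0.144]],[0,[0.037,0.069,-0.002],[0.0,0.0,-0.143]],[0,[0.029,0.072,-0.001],[0.0,0.0,-0.144]],[0,[0.02,0.075,-0.002],[0.0,0.0,-0.143]],[0,[0.012,0.077,-0.001],[0.0,0.0,-0.144]],[0,[0.003,0.077,-0.002],[0.0,0.0,-0.143]],[0,[-0.005,0.078,-0.001],[0.0,0.0,-0.144]]]
```

Emit:
{"api": "carry_out", "payload": {"deltas": [[0,[0.045,-0.063,0],[0,0,-0.143]],[0,[0.052,-0.058,0],[0,0,-0.143]],[0,[0.058,-0.052,0],[0,0,-0.143]],[0,[0.064,-0.045,0],[0,0,-0.143]],[0,[0.068,-0.037,0],[0,0,-0.143]],[0,[0.072,-0.029,0],[0,0,-0.143]],[0,[0.075,-0.021,0],[0,0,-0.143]],[0,[0.077,-0.013,0],[0,0,-0.143]]]}}

```text
time_s: 3.0
position: [0.2589, -0.2623, 0.2454]
ee_rot: [2.623, 1.729, 0.0]
wrist_force: [1.1, -0.5, -0.0]
opening: 0.0855
finger_force: 0.0
```

Emit:
{"api": "carry_out", "payload": {"deltas": [[0,[0.078,-0.004,0],[0,0,-0.143]],[0,[0.078,0.005,0],[0,0,-0.143]],[0,[0.077,0.014,0],[0,0,-0.143]],[0,[0.075,0.022,0],[0,0,-0.143]],[0,[0.072,0.03,0],[0,0,-0.143]],[0,[0.068,0.038,0],[0,0,-0.143]],[0,[0.063,0.046,0],[0,0,-0.143]],[0,[0.057,0.052,0],[0,0,-0.143]]]}}

```text
time_s: 4.0
position: [0.3686, 0.0298, 0.2455]
ee_rot: [1.611, 2.697, 0.001]
wrist_force: [-0.5, -0.4, -0.3]
opening: 0.0857
finger_force: 0.0
```

Emit:
{"api": "carry_out", "payload": {"deltas": [[0,[0.051,0.059,-0.002],[0,0,-0.143]],[0,[0.044,0.064,-0.002],[0,0,-0.143]],[0,[0.037,0.069,-0.002],[0,0,-0.143]],[0,[0.029,0.072,-0.002],[0,0,-0.143]],[0,[0.02,0.075,-0.002],[0,0,-0.143]],[0,[0.012,0.077,-0.002],[0,0,-0.143]],[0,[0.003,0.077,-0.002],[0,0,-0.143]],[0,[-0.005,0.078,-0.002],[0,0,-0.143]]]}}

```text
time_s: 5.0
position: [0.4798, 0.3204, 0.2534]
ee_rot: [0.28, 3.129, 0.0]
wrist_force: [1.5, -0.8, 0.5]
opening: 0.0856
finger_force: 0.0
```

```bash
python3 - <<'E'
from h import *
w=viewer.read_camera("wrist"); st=state(); M=R.from_rotvec(st["ee_rot"]).as_matrix(); print(st["position"],np.degrees(np.arctan2(M[1,0],M[0,0])))
im=w["frame"][:,:,::-1].copy()
for l in("key","pad"): print(l,[(np.round(b["rect"]).tolist(),b["score"]) for b in spotter.boxes_of("wrist",l)[:2]])
cv2.imwrite("pics/w1.png",cv2.resize(im,(800,600)))
E
```

```text
[0.48065563 0.32358783 0.25282072] 170.18462542555656
key [([238.0, 147.0, 278.0, 213.0], 0.9)]
pad [([224.0, 100.0, 309.0, 190.0], 0.97)]
```

View pics/w1.png

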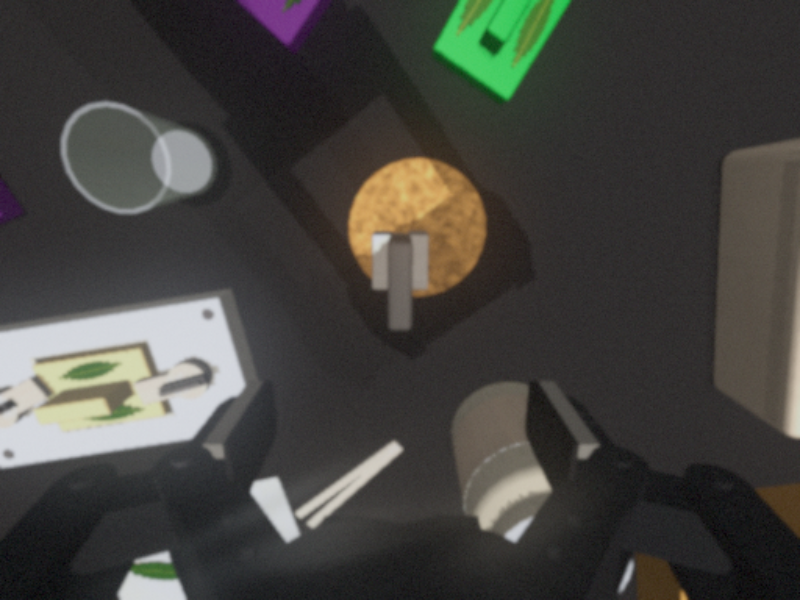

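The wrist view shows the key handle's top face over cols 390–412, rows 237–330 (800 px scale), almost aligned with the tool. The foot spans cols 372–428, rows 233–290. The pad is centred at (418,227).

```bash
python3 - <<'E'
from h import *
w=viewer.read_camera("wrist"); k=.64
P=at(w,np.array([[401.5,237],[400,330],[400.5,283]])*k,.113);print(P.round(4)); d=P[0]-P[1]; print("yaw",np.degrees(np.arctan2(d[1],d[0])),np.linalg.norm(d))
print("foot",at(w,np.array([[372,290],[428,290]])*k,.033).round(4))
m=spotter.silhouettes("wrist","pad")[0]["mask"]; m2=spotter.silhouettes("wrist","key")[0]["mask"]
ct=max(cv2.findContours((m|m2).astype(np.uint8),0,2)[0],key=cv2.contourArea).reshape(-1,2)
print("pad e",at(w,np.array([[348,228],[487,228],[418,156],[418,298]])*k,.005).round(4))
# key mask refine: grey gradient of handle
g=cv2.cvtColor(w["frame"],cv2.COLOR_RGB2GRAY)
for row in(160,175,190,205): print(row,g[row,236:280].tolist())
E
```

```text
[[0.4434 0.3268 0.113 ]
 [0.5041 0.3147 0.113 ]
 [0.4724 0.3209 0.113 ]]
yaw 168.7856059383141 0.06184949764411345
foot [[0.4947 0.2924 0.033 ]
 [0.5031 0.3387 0.033 ]]Traceback (most recent call last):
  File "<stdin>", line 5, in <module>
IndexError: list index out of range
```

```bash
python3 -c "
from h import *
print(state()['position']);plan([.474,.3207,.093],169.6,8,0)"
```

```text
[0.47927535 0.31881897 0.25314226]
[[0,[0.001,0.0,0.04],[0.0,0.0,0.0]],[0,[0.001,0.0,0.04],[0.0,0.0,0.0]],[0,[0.001,0.0,0.04],[0.0,0.0,0.0]],[0,[0.002,0.0,0.04],[0.0,0.0,0.0]],[0,[0.001,0.0,0.04],[0.0,0.0,0.0]],[0,[0.002,0.001,0.04],[0.0,0.0,-0.001]],[0,[0.001,0.0,0.04],[0.0,0.0,0.0]],[0,[0.002,0.001,0.04],[-0.001,0.0,-0.001]]]
```

Emit:
{"api": "carry_out", "payload": {"deltas": [[0,[0.002,0,0.04],[0,0,0]],[0,[0.002,0,0.04],[0,0,0]],[0,[0.002,0,0.04],[0,0,0]],[0,[0.002,0,0.04],[0,0,0]],[0,[0.002,0,0.04],[0,0,0]],[0,[0.001,0,0.04],[0,0,0]],[0,[0,0,0.04],[0,0,0]],[0,[0,0,0.04],[0,0,0]]]}}

```text
time_s: 6.25
position: [0.474, 0.3192, 0.0932]
ee_rot: [0.289, 3.128, 0.001]
wrist_force: [0.8, 0.3, 0.7]
opening: 0.0854
finger_force: 0.0
```

```bash
python3 - <<'E'
from h import *
w=viewer.read_camera("wrist"); print(state()["position"])
cv2.imwrite("pics/w2.png",w["frame"][:,:,::-1])
E
```

```text
[0.47309256 0.31867881 0.09056977]
```

View pics/w2.png

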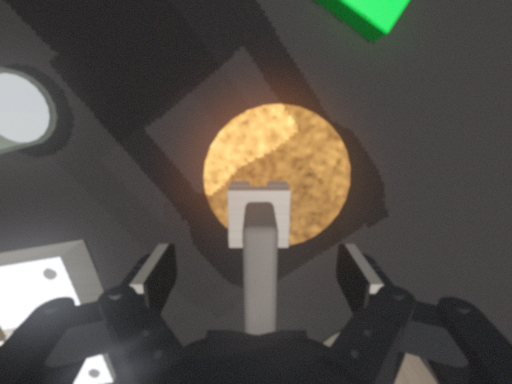

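The handle (col 261) is centred between the fingers (pads at cols 155 and 362). Next I close the gripper and lift.

Emit:
{"api": "carry_out", "payload": {"deltas": [[1,[0,0,0],[0,0,0]],[1,[0,0,0],[0,0,0]],[1,[0,0,0],[0,0,0]],[1,[0,0,0],[0,0,0]],[1,[0,0,0],[0,0,0]],[1,[0,0,0],[0,0,0]],[1,[0,0,0],[0,0,0]],[1,[0,0,0],[0,0,0]]], "newtons": 100}}

```text
time_s: 7.3
position: [0.4743, 0.3204, 0.0941]
ee_rot: [0.286, 3.128, 0.001]
wrist_force: [-0.8, 0.8, 6.2]
opening: 0.0145
finger_force: 98.4
```

Emit:
{"api": "carry_out", "payload": {"deltas": [[1,[0,0,-0.02],[0,0,0]],[1,[0,0,-0.03],[0,0,0]],[1,[0,0,-0.03],[0,0,0]],[1,[0,0,-0.03],[0,0,0]],[1,[0,0,-0.03],[0,0,0]],[1,[0,0,-0.03],[0,0,0]],[1,[0,0,-0.03],[0,0,0]],[1,[0,0,-0.02],[0,0,0]]]}}

```text
time_s: 8.3
position: [0.4742, 0.3202, 0.2044]
ee_rot: [0.286, 3.128, 0.001]
wrist_force: [0.6, -0.2, -3.1]
opening: 0.0146
finger_force: 97.7
```

```bash
python3 -c "
from h import *
plan([.552,.048,.20],97,12,1)"
```

```text
[[1,[-0.021,-0.042,0.001],[0.0,0.0,0.134]],[1,[-0.025,-0.04,0.001],[0.0,0.0,0.134]],[1,[-0.029,-0.037,0.001],[0.0,0.0,0.134]],[1,[-0.033,-0.034,0.001],[0.0,0.0,0.134]],[1,[-0.036,-0.03,0.001],[0.0,0.0,0.135]],[1,[-0.04,-0.026,0.001],[0.0,0.0,0.134]],[1,[-0.042,-0.022,0.0],[0.0,0.0,0.135]],[1,[-0.044,-0.017,0.001],[0.0,0.0,0.134]]]
[[1,[-0.046,-0.012,0.0],[0.0,0.0,0.135]],[1,[-0.046,-0.007,0.001],[0.0,0.0,0.134]],[1,[-0.047,-0.003,0.0],[0.0,0.0,0.135]],[1,[-0.047,0.003,0.001],[0.001,0.0,0.134]]]
```

Emit:
{"api": "carry_out", "payload": {"deltas": [[1,[-0.021,-0.042,0.001],[0,0,0.134]],[1,[-0.025,-0.04,0.001],[0,0,0.134]],[1,[-0.029,-0.037,0.001],[0,0,0.134]],[1,[-0.033,-0.034,0.001],[0,0,0.134]],[1,[-0.036,-0.03,0.001],[0,0,0.135]],[1,[-0.04,-0.026,0.001],[0,0,0.135]],[1,[-0.042,-0.022,0],[0,0,0.135]],[1,[-0.044,-0.017,0.001],[0,0,0.135]]]}}

```text
time_s: 9.3
position: [0.5257, 0.1377, 0.2]
ee_rot: [-1.549, -2.733, -0.0]
wrist_force: [0.1, -0.7, -3.7]
opening: 0.0144
finger_force: 98.1
```

Emit:
{"api": "carry_out", "payload": {"deltas": [[1,[-0.046,-0.012,0],[0,0,0.134]],[1,[-0.046,-0.007,0],[0,0,0.134]],[1,[-0.047,-0.003,0],[0,0,0.134]],[1,[-0.047,0.003,0],[0,0,0.134]],[1,[0,0,0],[0,0,0]],[1,[0,0,0],[0,0,0]],[1,[0,0,0],[0,0,0]],[1,[0,0,0],[0,0,0]]]}}

```text
time_s: 10.3
position: [0.5518, 0.0486, 0.1999]
ee_rot: [-2.08, -2.354, -0.0]
wrist_force: [-0.6, -0.3, -4.0]
opening: 0.0148
finger_force: 98.1
```

```bash
python3 - <<'E'
from h import *
w=viewer.read_camera("wrist"); print(state()["position"],state()["ee_rot"])
cv2.imwrite("pics/w3.png",cv2.resize(w["frame"][:,:,::-1],(800,600),interpolation=cv2.INTER_CUBIC))
print(proj(w,[[.5449,.1219,.06],[.5423,-.0481,.06]]))
for l in("screw_left_head","clamp_left","mould"): print(l,[(np.round(b["rect"]).tolist(),b["score"]) for b in spotter.boxes_of("wrist",l)[:3]])
E
```

```text
[0.55183663 0.04848212 0.19986844] [-2.08028438e+00 -2.35400863e+00 -2.05297824e-04]
[[259.6004382  110.33497974]
 [237.89618135 268.46063343]]
screw_left_head [([242.0, 88.0, 273.0, 162.0], 0.94), ([225.0, 178.0, 290.0, 337.0], 0.7), ([1.0, 0.0, 124.0, 85.0], 0.16)]
clamp_left [([245.0, 90.0, 276.0, 162.0], 0.84)]
mould [([183.0, 59.0, 326.0, 277.0], 0.92)]
```

View pics/w3.png

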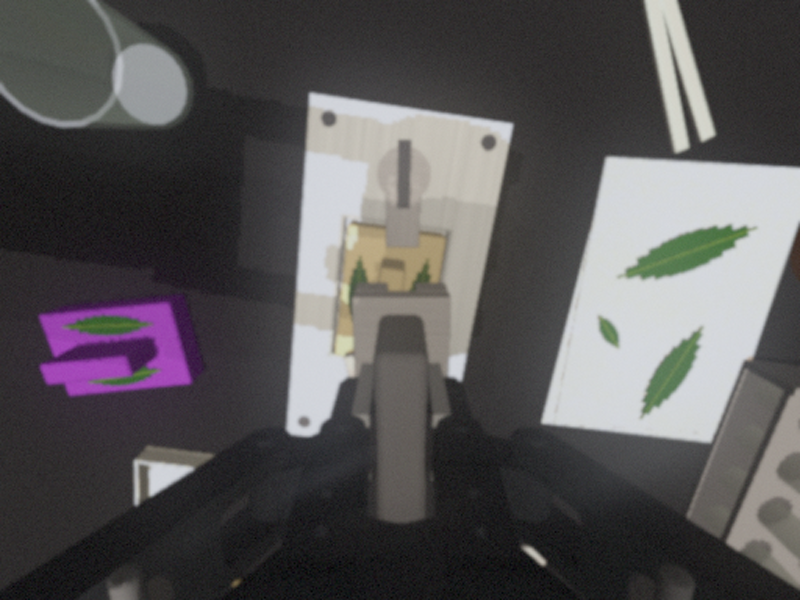

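The left tongue runs from (405,140) to (403,207), in line with the held key; both screws stay put. I work out its centre and angle next.

```bash
python3 - <<'E'
from h import *
w=viewer.read_camera("wrist"); g=cv2.cvtColor(w["frame"],cv2.COLOR_RGB2GRAY).astype(int)
pts=[]
for row in range(92,132,3):
    s=g[row,246:274]; wt=np.clip(s.max()*.5+s.min()*.5-s,0,None); pts.append([246+(wt*np.arange(28)).sum()/wt.sum(),row]); 
print(np.array(pts).round(1).tolist()); print(g[80:150,258].tolist())
pts=np.array(pts); W=at(w,pts,.06); f=np.polyfit(W[:,1],W[:,0],1); print("yaw tongue",90-np.degrees(np.arctan(f[0])),"x at y=.122",np.polyval(f,.122))
print(at(w,[[258.5,90],[258.3,132]],.06).round(4), at(w,[[404*.64,175*.64]],.03).round(4))
print("corners",at(w,np.array([[309,93],[513,124],[287,434]])*.64,.03).round(4))
E
```

```text
[[258.4, 92.0], [258.4, 95.0], [258.2, 98.0], [258.3, 101.0], [258.3, 104.0], [258.2, 107.0], [258.0, 110.0], [257.9, 113.0], [257.8, 116.0], [257.7, 119.0], [258.0, 122.0], [257.9, 125.0], [257.8, 128.0], [257.7, 131.0]]
[193, 193, 195, 192, 192, 193, 192, 187, 172, 144, 115, 105, 106, 103, 104, 106, 106, 107, 103, 105, 105, 105, 105, 104, 105, 107, 105, 105, 109, 107, 105, 107, 104, 106, 107, 102, 104, 103, 106, 103, 103, 104, 106, 106, 105, 106, 100, 105, 105, 103, 103, 104, 117, 133, 145, 148, 149, 150, 150, 146, 150, 147, 146, 146, 148, 145, 148, 148, 147, 147]
yaw tongue 95.98546914170235 x at y=.122 0.5435446150634962
[[0.5418 0.1389 0.06  ]
 [0.5463 0.1019 0.06  ]] [[0.5446 0.1196 0.03  ]]
corners [[ 0.4794  0.1609  0.03  ]
 [ 0.6098  0.1589  0.03  ]
 [ 0.4765 -0.089   0.03  ]]
```

```bash
python3 -c "
from h import *
p=plan([.5442,.1202,.175],96,6,1);plan([.5442,.1202,.138],96,6,1,p)"
```

```text
[[1,[0.024,0.0,0.008],[0.0,0.0,0.004]],[1,[0.024,0.0,0.008],[0.0,0.0,0.004]],[1,[0.024,0.0,0.008],[0.0,0.0,0.004]],[1,[0.024,0.0,0.009],[0.0,0.0,0.004]],[1,[0.024,0.001,0.008],[0.0,0.0,0.003]],[1,[0.025,0.0,0.009],[0.0,0.0,0.004]]]
[[1,[0.0,0.0,0.012],[0.0,0.0,0.0]],[1,[0.0,0.0,0.012],[0.0,0.0,0.0]],[1,[0.0,0.0,0.012],[0.0,0.0,0.0]],[1,[0.0,0.0,0.013],[0.0,0.0,0.0]],[1,[0.0,0.0,0.012],[0.0,0.0,0.0]],[1,[0.0,0.0,0.013],[0.0,0.0,0.0]]]
```

Emit:
{"api": "carry_out", "payload": {"deltas": [[1,[0.024,0,0.008],[0,0,0.004]],[1,[0.024,0,0.008],[0,0,0.004]],[1,[0.024,0,0.008],[0,0,0.004]],[1,[0.024,0,0.009],[0,0,0.004]],[1,[0.024,0.001,0.008],[0,0,0.003]],[1,[0.025,0,0.009],[0,0,0.004]],[1,[0,0,0],[0,0,0]],[1,[0,0,0],[0,0,0]]]}}

```text
time_s: 11.55
position: [0.5442, 0.12, 0.1749]
ee_rot: [2.102, 2.334, 0.0]
wrist_force: [-0.1, -0.4, -2.9]
opening: 0.0147
finger_force: 98.0
```

Emit:
{"api": "carry_out", "payload": {"deltas": [[1,[0,0,0.012],[0,0,0]],[1,[0,0,0.012],[0,0,0]],[1,[0,0,0.012],[0,0,0]],[1,[0,0,0.012],[0,0,0]],[1,[0,0,0],[0,0,0]],[1,[0,0,0],[0,0,0]],[1,[0,0,0],[0,0,0]],[1,[0,0,0],[0,0,0]]]}}

```text
time_s: 12.55
position: [0.5442, 0.1202, 0.151]
ee_rot: [2.102, 2.334, 0.001]
wrist_force: [-0.4, 0.3, -3.5]
opening: 0.0147
finger_force: 98.0
```

Emit:
{"api": "carry_out", "payload": {"deltas": [[1,[0,0,0.006],[0,0,0]],[1,[0,0,0.006],[0,0,0]],[1,[0,0,0.006],[0,0,0]],[1,[0,0,0.006],[0,0,0]],[1,[0,0,0.002],[0,0,0]],[1,[0,0,0],[0,0,0]],[1,[0,0,0],[0,0,0]],[1,[0,0,0],[0,0,0]]]}}

```text
time_s: 13.55
position: [0.5442, 0.1201, 0.1379]
ee_rot: [2.103, 2.334, 0.0]
wrist_force: [-0.1, 0.2, -2.7]
opening: 0.0151
finger_force: 98.0
```

Emit:
{"api": "carry_out", "payload": {"deltas": [[1,[0,0,0],[0,0,-0.12]],[1,[0,0,0],[0,0,-0.12]],[1,[0,0,0],[0,0,-0.12]],[1,[0,0,0],[0,0,-0.12]],[1,[0,0,0],[0,0,-0.12]],[1,[0,0,0],[0,0,-0.12]],[1,[0,0,0],[0,0,-0.12]],[1,[0,0,0],[0,0,-0.12]]]}}

```text
time_s: 14.55
position: [0.5446, 0.1203, 0.1381]
ee_rot: [1.091, 2.945, 0.002]
wrist_force: [4.4, 1.3, -3.5]
opening: 0.0146
finger_force: 97.8
```

```bash
python3 -c "
from h import *
s=state();print(s['moment'],s['wrist_force'],R.from_rotvec(s['ee_rot']).as_matrix()[:2,0],s['joints'])"
```

```text
[ 0.43059327 -0.83637909 -0.14178301] [ 4.41434157  1.31378059 -3.52518178] [-0.75874155  0.65139129] [ 7.90467689e-02  1.73586298e-01  1.63118776e+00  3.84057742e-04
  1.33530540e+00 -7.82422463e-01]
```

Emit:
{"api": "carry_out", "payload": {"deltas": [[1,[0,0,0],[0,0,-0.12]],[1,[0,0,0],[0,0,-0.12]],[1,[0,0,0],[0,0,-0.12]],[1,[0,0,0],[0,0,-0.12]],[1,[0,0,0],[0,0,-0.1]],[1,[0,0,0],[0,0,-0.1]],[1,[0,0,0],[0,0,-0.08]],[1,[0,0,0],[0,0,-0.08]]]}}

```text
time_s: 15.55
position: [0.5444, 0.1206, 0.1381]
ee_rot: [0.08, 3.14, 0.002]
wrist_force: [1.0, 3.1, -3.5]
opening: 0.0145
finger_force: 98.0
```

```bash
python3 - <<'E'
from h import *
s=state();print(s['moment'],s['wrist_force'],R.from_rotvec(s['ee_rot']).as_matrix()[:2,0])
c=viewer.read_camera("top"); p=proj(c,[[.5444,.12,.06]])[0]; print(p)
a=c["frame"][150:215,205:310]; cv2.imwrite("pics/t2.png",cv2.resize(a[:,:,::-1],(735,455),interpolation=cv2.INTER_CUBIC))
E
```

```text
[ 0.85540495 -0.42831968 -0.15414388] [ 1.02917637  3.14913934 -3.47185172] [-0.99871761  0.05062041]
[226.76222617 182.74596642]
```

Emit:
{"api": "carry_out", "payload": {"deltas": [[1,[0,0,0],[0,0,-0.05]],[1,[0,0,0],[0,0,-0.04]],[1,[0,0,0],[0,0,-0.04]],[1,[0,0,0],[0,0,-0.02]],[1,[0,0,0],[0,0,0]],[1,[0,0,0],[0,0,0]],[1,[0,0,0],[0,0,0]],[1,[0,0,0],[0,0,0]]]}}

```text
time_s: 16.6
position: [0.5441, 0.1202, 0.1378]
ee_rot: [0.102, -3.14, -0.0]
wrist_force: [0.9, 5.1, -3.1]
opening: 0.0147
finger_force: 97.9
```

```bash
python3 - <<'E'
from h import *
s=state();print(s['moment'],s['wrist_force'],R.from_rotvec(s['ee_rot']).as_matrix()[:2,0])
E
```

```text
[ 1.1538873  -0.10798648 -0.11499163] [ 0.88472108  5.12724528 -3.09633712] [-0.99789158 -0.06490277]
```

Emit:
{"api": "carry_out", "payload": {"deltas": [[1,[0,0,0],[0,0,0.08]],[1,[0,0,0],[0,0,0.05]],[1,[0,0,-0.01],[0,0,0]],[1,[0,0,-0.02],[0,0,0]],[1,[0,0,-0.02],[0,0,0]],[1,[0,0,-0.02],[0,0,0]],[1,[0,0,-0.02],[0,0,0]],[1,[0,0,-0.02],[0,0,0]]]}}

```text
time_s: 17.6
position: [0.5441, 0.1202, 0.1936]
ee_rot: [0.058, 3.141, 0.0]
wrist_force: [-0.8, 0.1, -3.8]
opening: 0.0144
finger_force: 98.2
```

```bash
python3 - <<'E'
from h import *
# right screw viewing pose: yaw 112, camera above (.542,-.05)
y=np.radians(112); t=np.array([.542,-.05,.2])-.075*np.array([np.cos(y),np.sin(y),0]); print(t)
plan(t,112,12,1)
E
```

```text
[ 0.57009549 -0.11953879  0.2       ]
[[1,[-0.006,-0.04,-0.001],[0.0,0.0,0.122]],[1,[-0.01,-0.039,-0.001],[0.0,0.0,0.122]],[1,[-0.013,-0.038,-0.001],[0.0,0.0,0.122]],[1,[-0.017,-0.036,-0.001],[0.0,0.0,0.122]],[1,[-0.02,-0.035,-0.001],[0.0,0.0,0.122]],[1,[-0.023,-0.033,-0.001],[0.0,0.0,0.122]],[1,[-0.027,-0.03,-0.001],[0.0,0.0,0.122]],[1,[-0.029,-0.028,-0.001],[0.0,0.0,0.122]]]
[[1,[-0.032,-0.024,-0.001],[0.0,0.0,0.122]],[1,[-0.034,-0.022,-0.001],[0.0,0.0,0.122]],[1,[-0.036,-0.018,-0.001],[0.0,0.0,0.122]],[1,[-0.037,-0.014,-0.002],[0.0,0.0,0.122]]]
```

Emit:
{"api": "carry_out", "payload": {"deltas": [[1,[-0.006,-0.04,-0.001],[0,0,0.122]],[1,[-0.01,-0.039,-0.001],[0,0,0.122]],[1,[-0.013,-0.038,-0.001],[0,0,0.122]],[1,[-0.017,-0.036,-0.001],[0,0,0.122]],[1,[-0.02,-0.035,-0.001],[0,0,0.122]],[1,[-0.023,-0.033,-0.001],[0,0,0.122]],[1,[-0.027,-0.03,-0.001],[0,0,0.122]],[1,[-0.029,-0.028,-0.001],[0,0,0.122]]]}}

```text
time_s: 18.6
position: [0.5614, -0.0405, 0.1972]
ee_rot: [-1.233, -2.889, -0.0]
wrist_force: [0.2, 0.0, -3.9]
opening: 0.0151
finger_force: 98.2
```

Emit:
{"api": "carry_out", "payload": {"deltas": [[1,[-0.032,-0.024,-0.001],[0,0,0.122]],[1,[-0.034,-0.022,-0.001],[0,0,0.122]],[1,[-0.036,-0.018,-0.001],[0,0,0.122]],[1,[-0.037,-0.014,-0.002],[0,0,0.122]],[1,[0,0,0],[0,0,0]],[1,[0,0,0],[0,0,0]],[1,[0,0,0],[0,0,0]],[1,[0,0,0],[0,0,0]]]}}

```text
time_s: 19.6
position: [0.5703, -0.119, 0.1994]
ee_rot: [-1.755, -2.605, -0.0]
wrist_force: [-0.2, 0.3, -4.6]
opening: 0.0142
finger_force: 98.2
```

```bash
python3 - <<'E'
from h import *
w=viewer.read_camera("wrist"); c=viewer.read_camera("top"); print(state()["position"],state()["ee_rot"])
a=cv2.resize(w["frame"][40:290,130:380,::-1],(500,500),interpolation=cv2.INTER_CUBIC)
b=cv2.resize(c["frame"][155:215,205:265,::-1],(300,300),interpolation=cv2.INTER_CUBIC)
o=np.zeros((500,800,3),np.uint8); o[:,:500]=a; o[:300,500:]=b; cv2.imwrite("pics/w4.png",o)
print(proj(w,[[.5420,-.05,.06]]))
E
```

```text
[ 0.57030843 -0.11919825  0.19936539] [-1.75588978e+00 -2.60505938e+00 -1.72703728e-04]
[[257.03408664 109.55648551]]
```

View pics/w4.png

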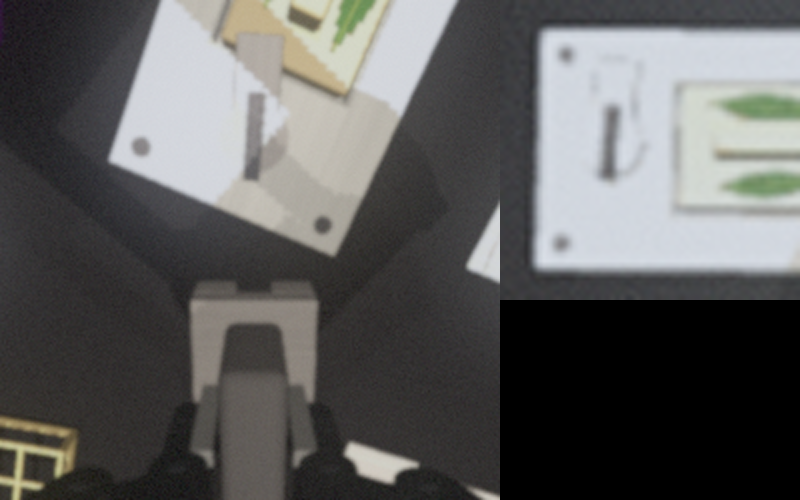

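The left dog now lies across the mould (top inset, tongue (612,105)-(605,180)), so it is at its stop. The right tongue runs (257,93)-(251,180) in the wrist crop.

```bash
python3 - <<'E'
from h import *
w=viewer.read_camera("wrist"); g=cv2.cvtColor(w["frame"],cv2.COLOR_RGB2GRAY).astype(float)
E=[]
P=at(w,[[130+257/2,40+93/2],[130+251.5/2,40+180/2]],.06); print(P.round(4)); d=P[0]-P[1]
yaw=np.degrees(np.arctan2(d[1],d[0])); print(yaw,P.mean(0))
print("corners",at(w,np.array([[130+108/2,40+160/2],[130+334/2,40+257/2]]),.03).round(4))
p=plan([.5422,-.0495,.155],round(yaw,1),8,1); plan([.5422,-.0495,.138],round(yaw,1),8,1,p)
E
```

```text
[[ 0.5358 -0.0313  0.06  ]
 [ 0.5479 -0.0677  0.06  ]]
108.29831360825425 [ 0.54182376 -0.04950561  0.06      ]
corners [[ 0.4756 -0.0886  0.03  ]
 [ 0.6062 -0.0911  0.03  ]]
[[1,[0.019,0.0,0.011],[0.0,0.0,0.01]],[1,[0.019,0.0,0.011],[0.0,0.0,0.01]],[1,[0.019,0.0,0.011],[0.0,0.0,0.01]],[1,[0.019,0.0,0.011],[0.0,0.0,0.011]],[1,[0.019,-0.001,0.011],[0.0,0.0,0.01]],[1,[0.018,-0.001,0.011],[0.0,0.0,0.011]],[1,[0.019,-0.001,0.011],[0.0,0.0,0.01]],[1,[0.018,-0.001,0.012],[0.0,0.0,0.011]]]
[[1,[0.0,0.0,0.004],[0.0,0.0,0.0]],[1,[0.0,0.0,0.004],[0.0,0.0,0.0]],[1,[0.0,0.0,0.004],[0.0,0.0,0.0]],[1,[0.0,0.0,0.004],[0.0,0.0,0.0]],[1,[0.0,0.0,0.004],[0.0,0.0,0.0]],[1,[0.0,0.0,0.005],[0.0,0.0,0.0]],[1,[0.0,0.0,0.004],[0.0,0.0,0.0]],[1,[0.0,0.0,0.005],[0.0,0.0,0.0]]]
```

Emit:
{"api": "carry_out", "payload": {"deltas": [[1,[0.02,0,0.011],[0,0,0.01]],[1,[0.02,0,0.011],[0,0,0.01]],[1,[0.02,0,0.011],[0,0,0.01]],[1,[0.02,0,0.011],[0,0,0.011]],[1,[0.02,-0.001,0.011],[0,0,0.01]],[1,[0.02,-0.001,0.011],[0,0,0.01]],[1,[0.02,-0.001,0.011],[0,0,0.01]],[1,[0.01,-0.001,0.011],[0,0,0.01]]]}}

```text
time_s: 20.75
position: [0.5419, -0.0493, 0.155]
ee_rot: [1.839, 2.547, 0.0]
wrist_force: [0.2, -0.0, -3.4]
opening: 0.0149
finger_force: 98.2
```

Emit:
{"api": "carry_out", "payload": {"deltas": [[1,[0,0,0],[0,0,0]],[1,[0,0,0.003],[0,0,0]],[1,[0,0,0.006],[0,0,0]],[1,[0,0,0.006],[0,0,0]],[1,[0,0,0.006],[0,0,0]],[1,[0,0,0.006],[0,0,0]],[1,[0,0,0.006],[0,0,0]],[1,[0,0,0],[0,0,0]]]}}

```text
time_s: 21.75
position: [0.542, -0.0499, 0.1385]
ee_rot: [-1.838, -2.547, 0.0]
wrist_force: [0.3, -0.3, -3.5]
opening: 0.0147
finger_force: 98.2
```

Emit:
{"api": "carry_out", "payload": {"deltas": [[1,[0,0,0],[0,0,-0.12]],[1,[0,0,0],[0,0,-0.12]],[1,[0,0,0],[0,0,-0.12]],[1,[0,0,0],[0,0,-0.12]],[1,[0,0,0],[0,0,-0.12]],[1,[0,0,0],[0,0,-0.12]],[1,[0,0,0],[0,0,-0.12]],[1,[0,0,0],[0,0,-0.12]]]}}

```text
time_s: 22.75
position: [0.5426, -0.0497, 0.139]
ee_rot: [0.767, 3.045, 0.001]
wrist_force: [4.3, 2.9, -5.5]
opening: 0.0145
finger_force: 97.9
```

Emit:
{"api": "carry_out", "payload": {"deltas": [[1,[0,0,0],[0,0,-0.12]],[1,[0,0,0],[0,0,-0.12]],[1,[0,0,0],[0,0,-0.12]],[1,[0,0,0],[0,0,-0.12]],[1,[0,0,0],[0,0,-0.1]],[1,[0,0,0],[0,0,-0.06]],[1,[0,0,0],[0,0,-0.05]],[1,[0,0,0],[0,0,0]]]}}

```text
time_s: 23.75
position: [0.5425, -0.0495, 0.1391]
ee_rot: [-0.072, 3.14, 0.001]
wrist_force: [3.3, 4.3, -2.8]
opening: 0.015
finger_force: 98.0
```

Emit:
{"api": "carry_out", "payload": {"deltas": [[1,[0,0,0],[0,0,0.08]],[1,[0,0,0],[0,0,0.05]],[1,[0,0,-0.01],[0,0,0]],[1,[0,0,-0.02],[0,0,0]],[1,[0,0,-0.02],[0,0,0]],[1,[0,0,-0.02],[0,0,0]],[1,[0,0,-0.02],[0,0,0]],[1,[0,0,-0.02],[0,0,0]]]}}

```text
time_s: 24.75
position: [0.5422, -0.0499, 0.1946]
ee_rot: [0.089, 3.14, 0.0]
wrist_force: [0.3, 0.7, -3.4]
opening: 0.0146
finger_force: 98.2
```

```bash
python3 - <<'E'
from h import *
plan([.459,.337,.2],169.6,16,1)
E
```

```text
[[1,[0.013,0.048,-0.001],[0.0,0.0,0.01]],[1,[0.013,0.048,-0.001],[0.0,0.0,0.01]],[1,[0.014,0.047,-0.001],[0.0,0.0,0.01]],[1,[0.014,0.047,-0.001],[0.0,0.0,0.01]],[1,[0.015,0.047,-0.001],[0.0,0.0,0.01]],[1,[0.015,0.047,-0.001],[0.0,0.0,0.01]],[1,[0.015,0.047,0.0],[0.0,0.0,0.01]],[1,[0.016,0.047,-0.001],[0.0,0.0,0.01]]]
[[1,[0.016,0.047,0.0],[0.0,0.0,0.01]],[1,[0.017,0.047,-0.001],[0.0,0.0,0.01]],[1,[0.017,0.047,0.0],[0.0,0.0,0.01]],[1,[0.017,0.046,-0.001],[0.0,0.0,0.01]],[1,[0.018,0.046,0.0],[0.0,0.0,0.01]],[1,[0.018,0.046,-0.001],[0.0,0.0,0.01]],[1,[0.018,0.046,0.0],[0.0,0.0,0.01]],[1,[0.018,0.046,-0.001],[0.0,0.0,0.009]]]
```

Emit:
{"api": "carry_out", "payload": {"deltas": [[1,[0.013,0.048,-0.001],[0,0,0.01]],[1,[0.013,0.048,-0.001],[0,0,0.01]],[1,[0.014,0.047,-0.001],[0,0,0.01]],[1,[0.014,0.047,-0.001],[0,0,0.01]],[1,[0.015,0.047,-0.001],[0,0,0.01]],[1,[0.015,0.047,-0.001],[0,0,0.01]],[1,[0.015,0.047,0],[0,0,0.01]],[1,[0.016,0.047,0],[0,0,0.01]]]}}

```text
time_s: 25.75
position: [0.5005, 0.144, 0.1973]
ee_rot: [0.188, 3.136, 0.0]
wrist_force: [0.5, -0.2, -4.9]
opening: 0.0146
finger_force: 98.5
```

Emit:
{"api": "carry_out", "payload": {"deltas": [[1,[0.016,0.047,0],[0,0,0.01]],[1,[0.017,0.047,0],[0,0,0.01]],[1,[0.017,0.047,0],[0,0,0.01]],[1,[0.017,0.046,0],[0,0,0.01]],[1,[0.018,0.046,0],[0,0,0.01]],[1,[0.018,0.046,0],[0,0,0.01]],[1,[0.018,0.046,0],[0,0,0.01]],[1,[0.018,0.046,0],[0,0,0.01]]]}}

```text
time_s: 26.75
position: [0.4589, 0.3378, 0.1972]
ee_rot: [0.286, 3.129, 0.0]
wrist_force: [1.1, 0.0, -3.0]
opening: 0.0148
finger_force: 98.4
```

```bash
python3 - <<'E'
from h import *
w=viewer.read_camera("wrist"); c=viewer.read_camera("top"); print(state()["position"])
b=cv2.resize(c["frame"][155:220,205:310,::-1],(420,260),interpolation=cv2.INTER_CUBIC)
o=np.zeros((384,512+288,3),np.uint8); o[:,:512]=w["frame"][:,:,::-1]; o[:260,512:]=b[:,132:]; cv2.imwrite("pics/w5.png",o)
b=spotter.boxes_of("wrist","pad"); print([(x["rect"],x["score"]) for x in b[:2]])
E
```

```text
[0.45854728 0.33875084 0.19705686]
[([206.7, 121.8, 308.1, 208.9], 0.79)]
```

View pics/w5.png

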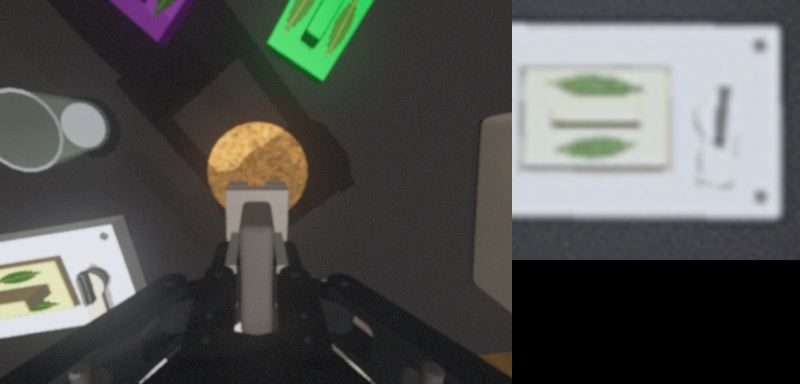

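The inset shows the right dog lying across the mould, turned to its stop. The pad centre is near (257.5,172) in the wrist picture, in line with the key.

```bash
python3 - <<'E'
from h import *
w=viewer.read_camera("wrist"); P=at(w,[[257.5,172]],.005)[0]; print(P, state()["position"])
plan([P[0],P[1],.096],169.6,8,1)
E
```

```text
[0.45446064 0.33924137 0.005     ] [0.45901233 0.33703066 0.19695322]
[[1,[0.001,0.0,0.025],[0.0,0.0,0.0]],[1,[0.001,0.0,0.025],[0.0,0.0,0.0]],[1,[0.001,0.0,0.025],[0.0,0.0,0.0]],[1,[0.001,0.001,0.025],[0.0,0.0,0.0]],[1,[0.001,0.0,0.025],[0.0,0.0,0.0]],[1,[0.002,0.001,0.026],[0.0,0.0,0.0]],[1,[0.001,0.0,0.025],[0.0,0.0,0.0]],[1,[0.002,0.001,0.026],[0.0,0.0,0.0]]]
```

Emit:
{"api": "carry_out", "payload": {"deltas": [[1,[0.001,0,0.03],[0,0,0]],[1,[0.001,0,0.03],[0,0,0]],[1,[0.001,0,0.03],[0,0,0]],[1,[0.001,0,0.03],[0,0,0]],[1,[0.001,0,0.03],[0,0,0]],[1,[0,0,0.02],[0,0,0]],[1,[0,0,0.02],[0,0,0]],[1,[0,0,0.01],[0,0,0]]]}}

```text
time_s: 27.95
position: [0.4566, 0.3374, 0.0963]
ee_rot: [-0.286, -3.128, 0.0]
wrist_force: [-0.4, 1.3, -4.3]
opening: 0.0146
finger_force: 98.7
```

Emit:
{"api": "carry_out", "payload": {"deltas": [[1,[0,0,0.002],[0,0,0]],[1,[0,0,0.002],[0,0,0]],[1,[0,0,0.001],[0,0,0]],[1,[0,0,0],[0,0,0]],[1,[0,0,0],[0,0,0]],[1,[0,0,0],[0,0,0]],[1,[0,0,0],[0,0,0]],[1,[0,0,0],[0,0,0]]]}}

```text
time_s: 28.95
position: [0.4567, 0.3374, 0.0944]
ee_rot: [-0.286, -3.129, -0.0]
wrist_force: [0.6, -0.0, -2.9]
opening: 0.0145
finger_force: 98.7
```

Emit:
{"api": "carry_out", "payload": {"deltas": [[1,[0,0,0.001],[0,0,0]],[1,[0,0,0.001],[0,0,0]],[1,[0,0,0],[0,0,0]],[1,[0,0,0],[0,0,0]],[1,[0,0,0],[0,0,0]],[1,[0,0,0],[0,0,0]],[1,[0,0,0],[0,0,0]],[1,[0,0,0],[0,0,0]]]}}

```text
time_s: 29.95
position: [0.4568, 0.3376, 0.094]
ee_rot: [0.286, 3.128, 0.001]
wrist_force: [-1.8, -0.4, 5.8]
opening: 0.0147
finger_force: 100.3
```

Contact. I open the gripper and retreat upward.

Emit:
{"api": "carry_out", "payload": {"deltas": [[0.5,[0,0,0],[0,0,0]],[0.2,[0,0,0],[0,0,0]],[0,[0,0,0],[0,0,0]],[0,[0,0,0],[0,0,0]],[0,[0,0,0],[0,0,0]],[0,[0,0,0],[0,0,0]],[0,[0,0,0],[0,0,0]],[0,[0,0,-0.02],[0,0,0]]]}}

```text
time_s: 30.95
position: [0.4563, 0.3372, 0.1032]
ee_rot: [-0.286, -3.127, 0.001]
wrist_force: [-0.2, 0.8, 0.2]
opening: 0.0855
finger_force: 0.0
```

Emit:
{"api": "carry_out", "payload": {"deltas": [[0,[0,0,-0.04],[0,0,0]],[0,[0,0,-0.05],[0,0,0]],[0,[0,0,-0.05],[0,0,0]],[0,[0,0,-0.05],[0,0,0]],[0,[0,0,-0.05],[0,0,0]],[0,[0,0,-0.04],[0,0,0]],[0,[0,0,0],[0,0,0]],[0,[0,0,0],[0,0,0]]]}}

```text
time_s: 31.95
position: [0.4564, 0.3373, 0.2428]
ee_rot: [-0.286, -3.128, 0.0]
wrist_force: [-0.6, 0.1, -0.1]
opening: 0.0855
finger_force: 0.0
```

```bash
python3 - <<'E'
from h import *
w=viewer.read_camera("wrist");c=viewer.read_camera("top"); s=viewer.read_camera("scene")
print([(np.round(b["rect"]).tolist(),b["score"]) for b in spotter.boxes_of("wrist","key")[:2]],[(np.round(b["rect"]).tolist(),b["score"]) for b in spotter.boxes_of("wrist","pad")[:2]])
# rib in top & scene: print predicted centre of rib top (mould centre, z=.07)
print(proj(c,[[.5432,.0355,.07]]),proj(s,[[.5432,.0355,.07]]))
a=cv2.resize(w["frame"][:,:,::-1],(400,300)); b=cv2.resize(c["frame"][165:210,230:290,::-1],(400,300),interpolation=cv2.INTER_CUBIC)
d=cv2.resize(c["frame"][175:280,365:450,::-1],(243,300),interpolation=cv2.INTER_CUBIC); e=cv2.resize(s["frame"][145:235,325:415,::-1],(300,300),interpolation=cv2.INTER_CUBIC)
o=np.zeros((600,800,3),np.uint8); o[:300,:400]=a;o[:300,400:]=b;o[300:,:243]=d;o[300:,400:700]=e; cv2.imwrite("pics/m6.png",o)
plan([.5432,.0355,.2],180,16,0)
E
```

```text
[([239.0, 151.0, 279.0, 224.0], 0.82), ([282.0, 265.0, 351.0, 345.0], 0.72)] [([214.0, 120.0, 300.0, 210.0], 0.66)]
[[258.61076319 182.30882732]] [[266.40497264 209.7470868 ]]
[[0,[-0.017,-0.035,0.005],[0.0,0.0,-0.015]],[0,[-0.017,-0.035,0.005],[0.0,0.0,-0.014]],[0,[-0.017,-0.036,0.005],[0.0,0.0,-0.015]],[0,[-0.016,-0.036,0.005],[0.0,0.0,-0.014]],[0,[-0.016,-0.036,0.005],[0.0,0.0,-0.015]],[0,[-0.015,-0.036,0.006],[0.0,0.0,-0.014]],[0,[-0.015,-0.036,0.005],[0.0,0.0,-0.015]],[0,[-0.015,-0.036,0.006],[0.0,0.0,-0.014]]]
[[0,[-0.014,-0.037,0.005],[0.0,0.0,-0.015]],[0,[-0.014,-0.037,0.006],[0.0,0.0,-0.014]],[0,[-0.013,-0.037,0.005],[0.0,0.0,-0.015]],[0,[-0.013,-0.037,0.006],[0.0,0.0,-0.014]],[0,[-0.013,-0.037,0.005],[0.0,0.0,-0.015]],[0,[-0.012,-0.037,0.006],[0.0,0.0,-0.014]],[0,[-0.012,-0.038,0.005],[0.0,-0.001,-0.015]],[0,[-0.012,-0.037,0.006],[0.0,0.0,-0.014]]]
```

View pics/m6.png

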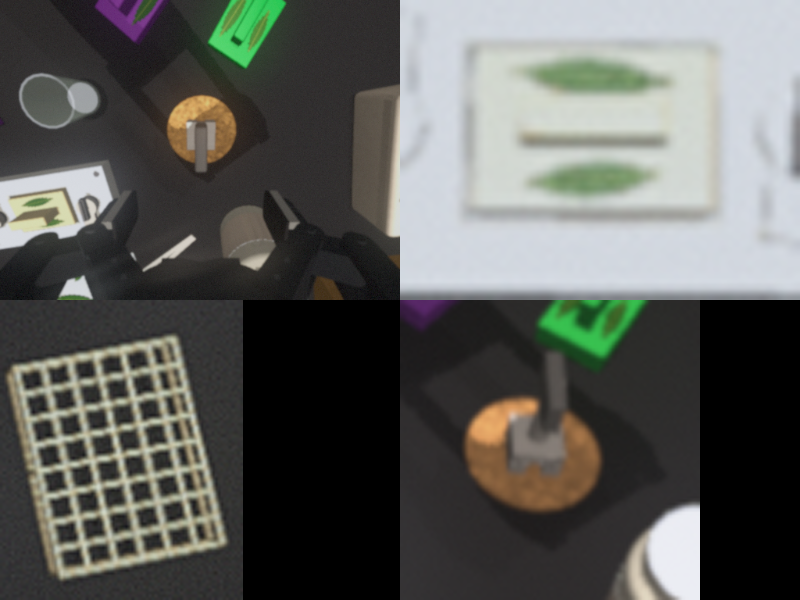

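The key stands upright on its pad with its foot centred (lower right). The rack and casting are clear. The predicted rib position (258.6,182.3) matches the picture.

```bash
python3 - <<'E'
from h import *
c=viewer.read_camera("top"); k=105/300
P=at(c,np.array([[16,68],[178,37],[227,243],[66,277]])*k+[365,175],.03); print("rack",P.round(3),P.mean(0).round(3))
plan([.5432,.0355,.2],89.2,16,0)
E
```

```text
rack [[ 0.502 -0.267  0.03 ]
 [ 0.531 -0.425  0.03 ]
 [ 0.335 -0.46   0.03 ]
 [ 0.306 -0.306  0.03 ]] [ 0.419 -0.364  0.03 ]
[[0,[-0.017,-0.035,0.005],[0.0,0.0,0.112]],[0,[-0.021,-0.033,0.005],[0.0,0.0,0.112]],[0,[-0.023,-0.032,0.005],[0.0,0.0,0.112]],[0,[-0.026,-0.029,0.005],[0.0,0.0,0.112]],[0,[-0.029,-0.027,0.005],[0.0,0.0,0.111]],[0,[-0.031,-0.024,0.006],[0.0,0.0,0.112]],[0,[-0.033,-0.022,0.005],[0.0,0.0,0.111]],[0,[-0.035,-0.019,0.006],[0.0,0.0,0.112]]]
[[0,[-0.036,-0.016,0.005],[0.0,0.0,0.111]],[0,[-0.037,-0.012,0.006],[0.0,0.0,0.112]],[0,[-0.038,-0.009,0.005],[0.0,0.0,0.111]],[0,[-0.039,-0.006,0.006],[0.0,0.0,0.112]],[0,[-0.039,-0.002,0.005],[0.0,0.0,0.111]],[0,[-0.039,0.001,0.006],[0.0,0.0,0.112]],[0,[-0.039,0.005,0.005],[0.0,0.0,0.111]],[0,[-0.038,0.008,0.006],[-0.001,0.0,0.112]]]
```

Emit:
{"api": "carry_out", "payload": {"deltas": [[0,[-0.017,-0.035,0.005],[0,0,0.112]],[0,[-0.021,-0.033,0.005],[0,0,0.112]],[0,[-0.023,-0.032,0.005],[0,0,0.112]],[0,[-0.026,-0.029,0.005],[0,0,0.112]],[0,[-0.029,-0.027,0.005],[0,0,0.112]],[0,[-0.031,-0.024,0.005],[0,0,0.112]],[0,[-0.033,-0.022,0.005],[0,0,0.112]],[0,[-0.035,-0.019,0.005],[0,0,0.112]]]}}

```text
time_s: 33.25
position: [0.5003, 0.1856, 0.2231]
ee_rot: [-1.351, -2.836, -0.0]
wrist_force: [0.1, -0.9, -0.1]
opening: 0.0855
finger_force: 0.0
```

Emit:
{"api": "carry_out", "payload": {"deltas": [[0,[-0.036,-0.016,0.005],[0,0,0.112]],[0,[-0.037,-0.012,0.005],[0,0,0.112]],[0,[-0.038,-0.009,0.005],[0,0,0.112]],[0,[-0.039,-0.006,0.005],[0,0,0.112]],[0,[-0.039,-0.002,0.005],[0,0,0.11]],[0,[-0.039,0.001,0.005],[0,0,0.11]],[0,[-0.039,0.005,0.005],[0,0,0.11]],[0,[-0.038,0.008,0.005],[0,0,0.11]]]}}

```text
time_s: 34.25
position: [0.5431, 0.035, 0.203]
ee_rot: [-2.238, -2.204, 0.0]
wrist_force: [0.3, -0.3, 0.3]
opening: 0.0853
finger_force: 0.0
```

```bash
python3 - <<'E'
from h import *
w=viewer.read_camera("wrist"); print(state()["position"],state()["ee_rot"])
for m in spotter.silhouettes("wrist","casting")[:3]:
    ct=max(cv2.findContours(m["mask"].astype(np.uint8),0,2)[0],key=cv2.contourArea).reshape(-1,2)
    W=at(w,ct,.036)[:,:2]; print(m["score"],m["rect"],cv2.minAreaRect((W*1000).astype(np.float32)))
plan([.5432,.0355,.057],89.2,12,0)
E
```

```text
[0.54346342 0.0332745  0.20264506] [ 2.24470717e+00  2.19785471e+00 -1.34657452e-03]
0.95 [47.6, 195.8, 149.6, 266.3] ((350.9332275390625, -26.40074920654297), (116.98355865478516, 68.97357940673828), 12.800516128540039)
0.56 [224.7, 135.4, 290.0, 219.4] ((543.54638671875, 35.72876739501953), (97.62408447265625, 67.51128387451172), 89.09749603271484)
[[0,[0.0,0.0,0.024],[0.0,0.0,0.0]],[0,[0.0,0.0,0.024],[0.0,0.0,0.0]],[0,[0.0,0.0,0.024],[0.0,0.0,0.0]],[0,[0.0,0.0,0.024],[0.0,0.0,0.0]],[0,[0.0,0.0,0.024],[0.0,0.0,0.0]],[0,[0.0,0.0,0.025],[0.0,0.0,0.0]],[0,[0.0,0.0,0.024],[0.0,0.0,0.0]],[0,[0.0,0.0,0.025],[0.0,0.0,-0.001]]]
[[0,[0.001,0.0,0.024],[0.0,0.0,0.0]],[0,[0.0,0.0,0.025],[0.0,0.0,-0.001]],[0,[0.001,0.0,0.024],[0.0,0.0,0.0]],[0,[0.0,0.0,0.025],[-0.001,0.0,-0.001]]]
```

Casting measured at (0.5435,0.0357), as expected. I descend, close the gripper and lift.

Emit:
{"api": "carry_out", "payload": {"deltas": [[0,[0,0,0.035],[0,0,0]],[0,[0,0,0.04],[0,0,0]],[0,[0,0,0.04],[0,0,0]],[0,[0,0,0.04],[0,0,0]],[0,[0,0,0.04],[0,0,0]],[0,[0,0,0.04],[0,0,0]],[0,[0,0,0.035],[0,0,0]],[0,[0,0,0.02],[0,0,0]]]}}

```text
time_s: 35.35
position: [0.5424, 0.0361, 0.0569]
ee_rot: [-2.234, -2.208, 0.001]
wrist_force: [0.8, 0.3, 0.8]
opening: 0.0855
finger_force: 0.0
```

Emit:
{"api": "carry_out", "payload": {"deltas": [[1,[0,0,0],[0,0,0]],[1,[0,0,0],[0,0,0]],[1,[0,0,0],[0,0,0]],[1,[0,0,0],[0,0,0]],[1,[0,0,0],[0,0,0]],[1,[0,0,0],[0,0,0]],[1,[0,0,0],[0,0,0]],[1,[0,0,0],[0,0,0]]], "newtons": 50}}

```text
time_s: 36.35
position: [0.5432, 0.0356, 0.0588]
ee_rot: [2.235, 2.207, 0.001]
wrist_force: [0.4, -0.8, 5.8]
opening: 0.0149
finger_force: 51.0
```

Emit:
{"api": "carry_out", "payload": {"deltas": [[1,[0,0,-0.01],[0,0,0]],[1,[0,0,-0.01],[0,0,0]],[1,[0,0,-0.015],[0,0,0]],[1,[0,0,-0.02],[0,0,0]],[1,[0,0,-0.03],[0,0,0]],[1,[0,0,-0.04],[0,0,0]],[1,[0,0,-0.05],[0,0,0]],[1,[0,0,-0.05],[0,0,0]]]}}

```text
time_s: 37.35
position: [0.5429, 0.0357, 0.1726]
ee_rot: [2.235, 2.207, 0.001]
wrist_force: [-0.1, 0.3, -3.9]
opening: 0.0152
finger_force: 49.9
```

```bash
python3 - <<'E'
from h import *
print(state()["wrist_force"]); plan([.419,-.362,.17],100,16,1)
E
```

```text
[-0.0804751   0.28826546 -3.9252771 ]
[[1,[-0.05,-0.015,0.0],[0.0,0.0,-0.015]],[1,[-0.05,-0.015,0.0],[0.0,0.0,-0.015]],[1,[-0.05,-0.016,0.0],[0.0,0.0,-0.015]],[1,[-0.049,-0.017,0.0],[0.0,0.0,-0.015]],[1,[-0.049,-0.017,0.0],[0.0,0.0,-0.015]],[1,[-0.049,-0.018,0.0],[0.0,0.0,-0.015]],[1,[-0.049,-0.018,0.0],[0.0,0.0,-0.015]],[1,[-0.048,-0.019,0.001],[0.0,0.0,-0.015]]]
[[1,[-0.048,-0.02,0.0],[0.0,0.0,-0.015]],[1,[-0.048,-0.02,0.001],[0.0,0.0,-0.015]],[1,[-0.048,-0.021,0.0],[0.0,0.0,-0.015]],[1,[-0.048,-0.021,0.001],[0.0,0.0,-0.015]],[1,[-0.047,-0.022,0.0],[0.0,0.0,-0.015]],[1,[-0.047,-0.022,0.001],[0.0,0.0,-0.014]],[1,[-0.047,-0.023,0.0],[0.0,0.0,-0.015]],[1,[-0.046,-0.023,0.001],[0.001,0.0,-0.014]]]
```

Emit:
{"api": "carry_out", "payload": {"deltas": [[1,[-0.05,-0.015,0],[0,0,-0.015]],[1,[-0.05,-0.015,0],[0,0,-0.015]],[1,[-0.05,-0.016,0],[0,0,-0.015]],[1,[-0.049,-0.017,0],[0,0,-0.015]],[1,[-0.049,-0.017,0],[0,0,-0.015]],[1,[-0.049,-0.018,0],[0,0,-0.015]],[1,[-0.049,-0.018,0],[0,0,-0.015]],[1,[-0.048,-0.019,0],[0,0,-0.015]]]}}

```text
time_s: 38.35
position: [0.4808, -0.1641, 0.1718]
ee_rot: [2.128, 2.31, 0.0]
wrist_force: [0.2, -0.0, -2.3]
opening: 0.0154
finger_force: 50.0
```

Emit:
{"api": "carry_out", "payload": {"deltas": [[1,[-0.048,-0.02,0],[0,0,-0.015]],[1,[-0.048,-0.02,0],[0,0,-0.015]],[1,[-0.048,-0.021,0],[0,0,-0.015]],[1,[-0.048,-0.021,0],[0,0,-0.015]],[1,[-0.047,-0.022,0],[0,0,-0.015]],[1,[-0.047,-0.022,0],[0,0,-0.015]],[1,[-0.047,-0.023,0],[0,0,-0.015]],[1,[-0.046,-0.023,0],[0,0,-0.015]]]}}

```text
time_s: 39.35
position: [0.4186, -0.3627, 0.1718]
ee_rot: [2.017, 2.408, 0.0]
wrist_force: [0.6, -0.1, -3.2]
opening: 0.0154
finger_force: 50.0
```

Emit:
{"api": "carry_out", "payload": {"deltas": [[1,[0,0,0.02],[0,0,0]],[1,[0,0,0.03],[0,0,0]],[1,[0,0,0.03],[0,0,0]],[1,[0,0,0.03],[0,0,0]],[1,[0,0,0.03],[0,0,0]],[1,[0,0,0.02],[0,0,0]],[1,[0,0,0.012],[0,0,0]],[1,[0,0,0],[0,0,0]]]}}

```text
time_s: 40.35
position: [0.4189, -0.3619, 0.0845]
ee_rot: [-2.018, -2.408, -0.0]
wrist_force: [0.6, -0.5, -2.7]
opening: 0.0149
finger_force: 49.9
```

Emit:
{"api": "carry_out", "payload": {"deltas": [[1,[0,0,0.005],[0,0,0]],[1,[0,0,0.004],[0,0,0]],[1,[0,0,0.003],[0,0,0]],[1,[0,0,0.002],[0,0,0]],[1,[0,0,0],[0,0,0]],[1,[0,0,0],[0,0,0]],[1,[0,0,0],[0,0,0]],[1,[0,0,0],[0,0,0]]]}}

```text
time_s: 41.35
position: [0.4189, -0.3619, 0.0778]
ee_rot: [-2.018, -2.408, -0.0]
wrist_force: [0.4, -0.3, -3.0]
opening: 0.0151
finger_force: 49.9
```

Emit:
{"api": "carry_out", "payload": {"deltas": [[1,[0,0,0.002],[0,0,0]],[1,[0,0,0.001],[0,0,0]],[1,[0,0,0],[0,0,0]],[1,[0,0,0],[0,0,0]],[1,[0,0,0],[0,0,0]],[1,[0,0,0],[0,0,0]],[1,[0,0,0],[0,0,0]],[1,[0,0,0],[0,0,0]]]}}

```text
time_s: 42.35
position: [0.419, -0.3619, 0.0768]
ee_rot: [2.018, 2.408, 0.0]
wrist_force: [-1.9, 2.7, 5.9]
opening: 0.0149
finger_force: 51.2
```

Contact with the rack. I release and retreat.

Emit:
{"api": "carry_out", "payload": {"deltas": [[0.5,[0,0,0],[0,0,0]],[0.2,[0,0,0],[0,0,0]],[0,[0,0,0],[0,0,0]],[0,[0,0,0],[0,0,0]],[0,[0,0,0],[0,0,0]],[0,[0,0,0],[0,0,0]],[0,[0,0,0],[0,0,0]],[0,[0,0,-0.02],[0,0,0]]]}}

```text
time_s: 43.35
position: [0.4187, -0.3617, 0.0861]
ee_rot: [-2.017, -2.407, -0.0]
wrist_force: [-0.1, -0.1, 0.5]
opening: 0.0854
finger_force: 0.0
```

Emit:
{"api": "carry_out", "payload": {"deltas": [[0,[0,0,-0.04],[0,0,0]],[0,[0,0,-0.06],[0,0,0]],[0,[0,0,-0.06],[0,0,0]],[0,[0,0,-0.06],[0,0,0]],[0,[0,0,-0.06],[0,0,0]],[0,[0,0,-0.04],[0,0,0]],[0,[0,0,0],[0,0,0]],[0,[0,0,0],[0,0,0]]]}}

```text
time_s: 44.35
position: [0.4187, -0.3617, 0.2457]
ee_rot: [-2.017, -2.407, -0.0]
wrist_force: [-0.4, 0.2, 0.2]
opening: 0.0853
finger_force: 0.0
```

```bash
python3 - <<'E'
from h import *
s=viewer.read_camera("scene"); cv2.imwrite("pics/fin.png",cv2.resize(s["frame"][:,:,::-1],(800,600)))
E
```

```text
(no output)
```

View pics/fin.png

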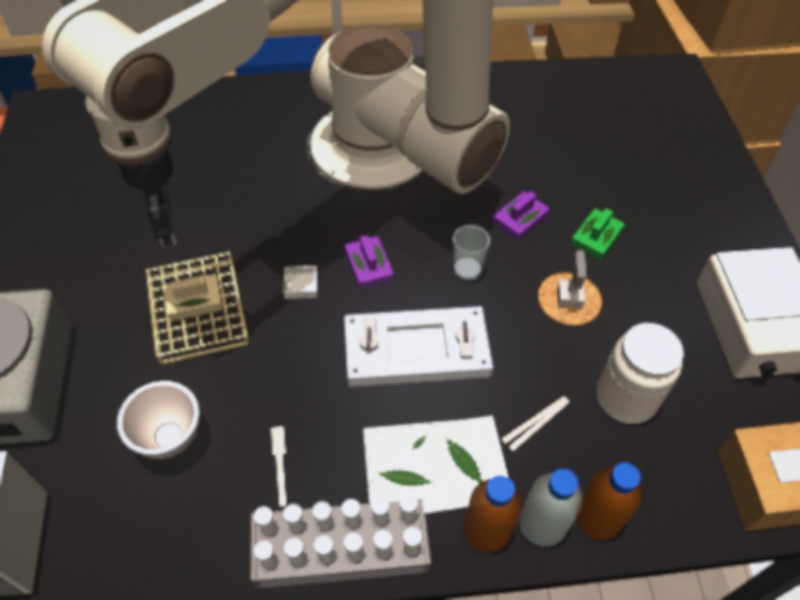

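The casting lies flat mid-rack (193,297), the key is upright on its pad (572,290), both dogs lie across (370,335) and (465,338), and the bystanders have not moved.

```bash
python3 -c "
from bench import r
print(r.hand_in())"
```

```text
the job is handed in; nothing more can be done
None
```

The job is handed in, with no verdict returned: the last pictures show both clamp screws at their stops, the key upright on its pad, the casting flat on the middle of the rack, and the other things where they were.

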